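Shake the tins to find the one with the mill ball

ROBOT

A 7-joint arm with a two-finger parallel gripper is mounted at the origin on the work surface. World frame = base frame: x ahead of the robot, y to its left, z up, the work surface at z = 0. Lengths are in m, angles in rad, forces in N, time in s.
With the tool pointing down it reaches from about 0.35 to 0.9 m from the base axis. Payload 19.9 kg.
Tool frame: the origin (TCP) lies at the very end of the fingers, on their centre line; the grasp point (between the pads) lies 19 mm behind it (robot.grip_point_offset is the distance from the TCP to the grasp point, in m); z points along the fingers, y is the line along which they close (so a half turn about z gives the same grasp; the last joint's range is limited). The gripper opens to 85 mm and grips with 20 to 120 N. Pads are 22 mm wide; open, the fingers measure 114 mm over their backs; the gripper's body (76 mm by 85 mm) begins 54 mm behind the grasp point. The pads swing forward as they close: fully open they stand 13 mm farther back than shut.
Start: joints at [1.24, 0.417, -0.01, 1.614, 0.005, 1.111, -0.053], TCP at [0.178, -0.599, 0.231] pointing down, gripper open.
Joint ranges: [-2.81, 2.81], [-0.39, 2.02], [-1.27, 1.25], [0.06, 2.57], [-1.19, 4.33], [0.19, 2], [-2.82, 2.82]. Speed limits (rad/s): [1.89, 1.89, 2.39, 2.39, 3.01, 3.01, 3.01].

INTERFACE

Orientations are given as a 3x3 rotation matrix whose columns are the frame's x, y, z axes.
In Python, from bench import robot gives the robot as it stands.
- The arm moves only by the shell command python3 -m pendant 'ROWS' [OPENING] [FORCE]. ROWS is JSON, a list of rows, each a list of 6 numbers: the shift along the world's x, y, z in mm, then the turn, a rotation vector about the world's x, y, z in rad. In form: [[dx, dy, dz, wx, wy, wz], ...]. A call has 1 to 12 rows; each row is the pose to reach, as a shift and turn from the pose commanded when the call began; what a row does not reach only later rows make up. A row lasts 1/12 s, in which the tool goes at most 41.7 mm and 7.16 degrees, less where a joint would pass 70% of its speed; a pose out of reach is approached as far as the arm can. A call with a gripper value outside its range is refused whole. OPENING is the opening, from 0 (shut) to 1 (fully open), set as the call begins (- or left out, the last holds). The fingers move at their own pace and stop on an object; FORCE is the grip in N (left out, the last holds). Time passes only in rows, so rows that repeat a pose let the fingers close. It gives the time, the measured TCP pose, the force, the opening and the grip force at its end, in the units of the state.
- robot.sense(): the state, without advancing time (a new reading comes with each control period).
- robot.get_image(name): name is "side" or "top"; returns (picture, depth): 400x640x3 uint8, red, green, blue; 400x640 float32, m along the optical axis (not along the pixel's ray), 0 where there is no reading.
- robot.camera_info(name): a dict with "camera_matrix" (3x3 intrinsics, pixels), "rvec" (rotation vector, rad) and "tvec" (3), from world to camera coordinates, as OpenCV has them. Camera axes: x right, y down, z forward; pixel columns grow to the right and rows downward; lengths in m; the calibration is good to about 2 mm. A picture is of the moment at which its call begins. camera_info takes no time and is no camera call.
- robot.finish_job(): hands the job in; it is judged then, once.
The state is a dict: "time_s": time; "joints": joint angles; "qd": joint speeds; "joint_torque": joint torques, N m; "eef_pos": TCP position; "eef_rot": TCP orientation; "contact_force": force on the tool from outside, world axes, zero at the start; "wrist_torque": the same for the moment, N m; "gripper_width": finger opening in m; "gripper_force": force on a finger pad.
Only numpy, scipy, OpenCV 4.12 (cv2) and the standard library are available. Lean on these libraries where they do the work, as an engineer would, in place of code of your own. Each camera call takes 0.05 s, during which the arm holds its last target. There are 200 camera calls.

TASK

Three tins that look the same stand on the potter's ware board: two are packed tight with plaster and one has a loose steel mill ball in it. Lift a tin and shake it to and fro a few times to feel whether it rattles, setting each silent one back down upright on the spot it came from, until you have found the one that rattles. Then hold that tin out, still and upright, in the air a hand's breadth or so above the middle of the work board with the dark ends out in front, and finish while holding it there; leave the bowls and the spray bottle alone.

Things in the scene. Friction and masses are not known exactly. Their poses are not given: they have to be found in the camera images.
- tin_a: One of three tins of identical look, standing side by side on the ware board: 110 mm (its x) by 58 mm (its y), 56 mm tall, bare metal, green slip lid pressed on (top 18 mm). Origin: centre of the underside; z up. Inside: 104 x 52 x 50 mm. Two tins are filled tight by a plaster block (0.2 to 0.35 kg).
- tin_b: One of three tins of identical look, standing side by side on the ware board: 110 mm (its x) by 58 mm (its y), 56 mm tall, bare metal, green slip lid pressed on (top 18 mm). Origin: centre of the underside; z up. One tin, each time another, holds a loose steel ball, 40 mm across, 0.2 to 0.35 kg: jolted, it rolls from end to end, 32 mm either way, felt at the wrist as a moment of 0.06 to 0.1 N m.
- tin_c: One of three tins of identical look, standing side by side on the ware board: 110 mm (its x) by 58 mm (its y), 56 mm tall, bare metal, green slip lid pressed on (top 18 mm). Origin: centre of the underside; z up. The empty tin weighs 0.1 to 0.16 kg; total weight does not tell them apart.
- ware_board: The pale plank that carries the tins, flat and fixed, 150 mm (its x) by 360 mm (its y), 16 mm thick. Origin: centre of its underside, on the table; z up.
- board: The potter's dark-ended work board, out in front of the robot beyond the tins, lying flat and fixed, 140 mm (its x) by 260 mm (its y), 18 mm thick, darker strips at its two ends. Origin: centre of its underside, on the table; z up.
- bowl_1: Bystander: white bowl 94 mm across, 50 mm tall. Origin: centre of its foot.
- bowl_2: Bystander: terracotta bowl 94 mm across, 50 mm tall. Origin: centre of its foot.
- spray: Bystander: amber spray bottle 72 mm across with a white and yellow trigger head, 187 mm tall. Origin: centre of its foot.
Mind the look-alikes: they are no part of the job. What is shaped like the tin_c but red is not meant.

How it is judged:
By the outcome, as a careful person would: the job done as asked, in the order asked, and still so for the second after the job is handed in, while the arm keeps its last pose, push and grip.
It also fails if it takes over 67 s, if anything falls off the work surface, if the arm or the gripper's body presses on something with over 40 N, if the wrist force passes 120 N, or if a joint passes its speed limit or range.

## Working session

There is one attempt and no reset: what is moved stays moved. The work goes in short steps, Python scripts to look and compute and a shell command to move; the robot and the scene stay as the last step left them, time stands still between calls to the robot, and variables do not carry over. Pictures are saved under pics/ and viewed, at most 10 in all, crops included, and the job is handed in when it is done.

```bash
mkdir -p pics; ls; cat > h.py <<'E'
import numpy as np, cv2
from bench import robot
def cam(n):
    c=robot.camera_info(n); K=np.array(c["camera_matrix"],float); R=cv2.Rodrigues(np.array(c["rvec"],float))[0]; return K,R,np.array(c["tvec"],float).ravel()
def cloud(n,d):
    K,R,t=cam(n); v,u=np.mgrid[:400,:640]
    p=np.stack([(u-K[0,2])/K[0,0]*d,(v-K[1,2])/K[1,1]*d,d],-1); return (p-t)@R
def ray(n,uv,z):
    K,R,t=cam(n); uv=np.atleast_2d(uv).astype(float)
    r=np.c_[(uv[:,0]-K[0,2])/K[0,0],(uv[:,1]-K[1,2])/K[1,1],np.ones(len(uv))]@R; c=-t@R
    return c+r*((z-c[2])/r[:,2])[:,None]
E
python3 - <<'E'
from h import *
s=robot.sense(); print({k:np.round(v,3).tolist() for k,v in s.items()})
for n in("top","side"):
    im,d=robot.get_image(n); cv2.imwrite(f"pics/{n}0.png",im[...,::-1]); np.savez(f"{n}0.npz",im=im,d=d)
    K,R,t=cam(n); print(n,-t@R)
E
```

```text
pics
{'time_s': 0.0, 'joints': [1.24, 0.418, -0.01, 1.614, 0.005, 1.111, -0.053], 'qd': [0.001, -0.001, 0.0, 0.001, 0.001, 0.001, 0.002], 'joint_torque': [-0.0, -86.446, 0.678, -43.491, 0.019, 0.007, -0.0], 'eef_pos': [0.178, -0.599, 0.231], 'eef_rot': [[0.959, 0.285, -0.0], [0.285, -0.959, 0.001], [-0.0, -0.001, -1.0]], 'contact_force': [-0.184, -1.011, 0.384], 'wrist_torque': [-0.031, -0.02, -0.023], 'gripper_force': 0.0, 'gripper_width': 0.086}
top [0.3389135  0.00804942 1.47644847]
side [0.25128375 0.93799047 0.90308422]
```

View pics/top0.png

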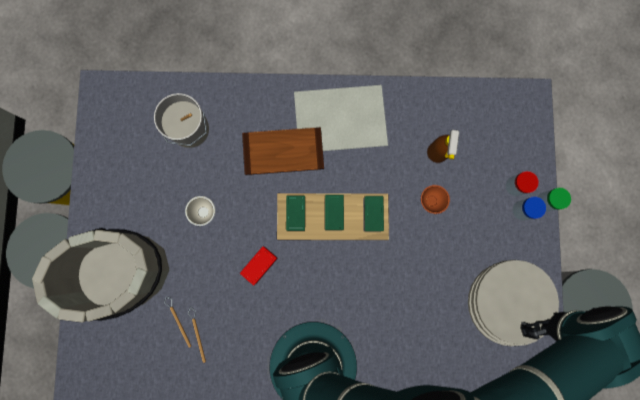

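View pics/side0.png

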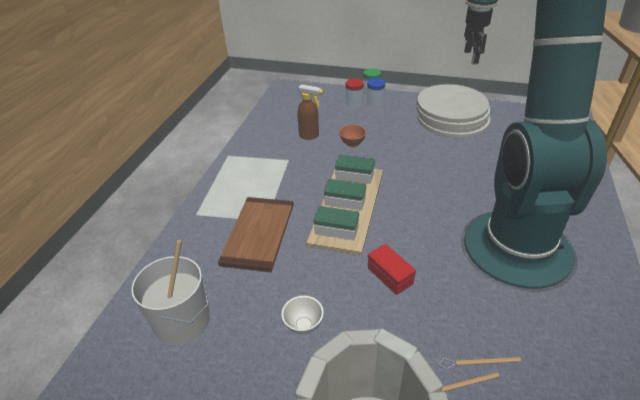

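The top view shows green-lidded tins at about (296,213), (335,212) and (373,213). The dark-ended board is at (283,150), the bowls at (200,211) and (435,199), the spray bottle at (443,147) and the red look-alike at (259,266).

```bash
python3 - <<'E'
from h import *
f=np.load("top0.npz"); im,d=f["im"],f["d"]; P=cloud("top",d)
hsv=cv2.cvtColor(im,cv2.COLOR_RGB2HSV)
def rep(m,z,lo,name):
    m=cv2.morphologyEx(m.astype(np.uint8),cv2.MORPH_OPEN,np.ones((3,3)))
    for c in cv2.findContours(m,cv2.RETR_EXTERNAL,cv2.CHAIN_APPROX_NONE)[0]:
        if cv2.contourArea(c)<lo: continue
        w=ray("top",c[:,0],z)[:,:2]; r=cv2.minAreaRect((w*1000).astype(np.float32))
        k=np.zeros(m.shape,np.uint8); cv2.drawContours(k,[c],-1,1,-1)
        print(name,c[:,0].mean(0).round(),np.round(r[0],1),np.round(r[1],1),round(r[2],1),"z",np.round(np.median(P[k>0][:,2]),4))
h,s,v=[hsv[...,i].astype(int) for i in range(3)]
roi=np.zeros(h.shape,bool); roi[185:245,270:395]=1
rep((h>60)&(h<95)&(s>100)&roi,.072,150,"tin")
roi2=np.zeros(h.shape,bool); roi2[120:180,235:330]=1
rep(((h<20)|(h>170))&(s>100)&roi2,.018,800,"board")
rep((h>8)&(h<25)&(s>60)&roi|((h>60)&(h<95)&(s>100)&roi),.016,800,"ware")
g=np.r_[[P[212,x,:] for x in (296,335,373)]]; print(g.round(3))
E
```

```text
tin [374. 213.] [ 474.9 -180.7] [103.5  53.1] 0.0 z 0.0708
tin [295. 213.] [474.6  61.5] [102.8  52.8] 1.0 z 0.0709
tin [334. 212.] [477.9 -58. ] [106.1  49.9] 0.6 z 0.0706
board [283. 151.] [682.9 109.2] [140.6 256.3] 5.2 z 0.0167
ware [325. 217.] [470.6 -56. ] [148.6 359.1] 0.8 z 0.0174
[[ 0.476  0.06   0.07 ]
 [ 0.478 -0.061  0.07 ]
 [ 0.479 -0.179  0.071]]
```

```bash
python3 -m pendant '[[20,30,0,0,0,-0.05],[45,65,0,0,0,-0.1],[70,100,0,0,0,-0.15],[95,134,0,0,0,-0.2],[119,167,0,0,0,-0.25],[143,200,0,0,0,-0.289],[167,233,0,0,0,-0.289],[191,266,0,0,0,-0.289],[215,299,0,0,0,-0.289],[239,333,-10,0,0,-0.289],[262,366,-20,0,0,-0.289],[280,392,-30,0,0,-0.289]]' 1
python3 -m pendant '[[12,18,0,0,0,0],[18,27,-20,0,0,0],[18,27,-40,0,0,0],[18,27,-60,0,0,0],[18,27,-60,0,0,0],[18,27,-60,0,0,0]]'
python3 - <<'E'
from h import *
s=robot.sense();print(s["eef_pos"],s["eef_rot"].round(4) if hasattr(s["eef_rot"],'round') else s["eef_rot"])
im,d=robot.get_image("side"); cv2.imwrite("pics/s1.png",cv2.resize(im[100:280,260:460,::-1],(800,720))[:600])
E
```

```text
time_s: 1.1
eef_pos: [0.4593, -0.2043, 0.201]
eef_rot: [[1.0, 0.001, 0.001], [0.001, -1.0, 0.0], [0.001, -0.0, -1.0]]
contact_force: [0.8, -0.5, 0.1]
gripper_width: 0.0857
gripper_force: 0.0
time_s: 1.6
eef_pos: [0.4755, -0.1799, 0.1409]
eef_rot: [[1.0, -0.0, -0.002], [-0.0, -1.0, 0.001], [-0.002, -0.001, -1.0]]
contact_force: [0.4, -0.2, 0.1]
gripper_width: 0.0856
gripper_force: 0.0
[ 0.47551753 -0.17993291  0.14091024] [[ 1.0e+00 -1.0e-04 -1.9e-03]
 [-1.0e-04 -1.0e+00  9.0e-04]
 [-1.9e-03 -9.0e-04 -1.0e+00]]
```

```bash
python3 -m pendant '[[0,0,-30,0,0,0],[0,0,-60,0,0,0],[0,0,-85,0,0,0],[0,0,-103,0,0,0],[0,0,-109,0,0,0],[0,0,-109,0,0,0],[0,0,-109,0,0,0]]'
python3 -m pendant '[[0,0,0,0,0,0],[0,0,0,0,0,0],[0,0,0,0,0,0],[0,0,0,0,0,0],[0,0,0,0,0,0],[0,0,0,0,0,0],[0,0,0,0,0,0],[0,0,0,0,0,0],[0,0,0,0,0,0]]' 0 60
python3 -c "
from h import *
s=robot.sense();print(s['wrist_torque'])"
```

```text
time_s: 2.23
eef_pos: [0.4768, -0.1804, 0.0336]
eef_rot: [[1.0, -0.0, 0.001], [-0.0, -1.0, -0.0], [0.001, 0.0, -1.0]]
contact_force: [-0.8, -0.9, 0.8]
gripper_width: 0.0858
gripper_force: 0.0
time_s: 2.98
eef_pos: [0.4767, -0.1805, 0.0336]
eef_rot: [[1.0, -0.0, 0.002], [-0.0, -1.0, -0.001], [0.002, 0.001, -1.0]]
contact_force: [-3.5, -0.2, 14.8]
gripper_width: 0.0576
gripper_force: 62.0
[0.09775564 0.70016604 0.13189962]
```

```bash
python3 -m pendant '[[0,0,10,0,0,0],[0,0,30,0,0,0],[0,0,55,0,0,0],[0,0,80,0,0,0],[0,0,95,0,0,0],[0,0,100,0,0,0],[0,0,100,0,0,0],[0,0,100,0,0,0],[0,0,100,0,0,0],[0,0,100,0,0,0]]'
python3 -c "
from h import *
s=robot.sense();print(s['wrist_torque'],s['contact_force'])"
for i in 1 2; do
python3 -m pendant '[[20,0,0,0,0,0],[40,0,0,0,0,0],[20,0,0,0,0,0],[-10,0,0,0,0,0],[-40,0,0,0,0,0],[-10,0,0,0,0,0],[25,0,0,0,0,0],[40,0,0,0,0,0],[10,0,0,0,0,0],[-25,0,0,0,0,0],[-40,0,0,0,0,0],[0,0,0,0,0,0]]' >/dev/null
for r in '[[0,0,0,0,0,0]]' '[[0,0,0,0,0,0],[0,0,0,0,0,0]]' '[[0,0,0,0,0,0],[0,0,0,0,0,0]]'  '[[0,0,0,0,0,0],[0,0,0,0,0,0]]'; do python3 -c "
from h import *
s=robot.sense();print(s['wrist_torque'].round(3),s['contact_force'].round(2),s['eef_pos'].round(4))"; python3 -m pendant "[[0,0,0,0,0,0],[0,0,0,0,0,0]]" >/dev/null; done; done
```

```text
time_s: 3.82
eef_pos: [0.4754, -0.1799, 0.1312]
eef_rot: [[1.0, -0.0, -0.002], [-0.0, -1.0, 0.001], [-0.002, -0.001, -1.0]]
contact_force: [1.0, 0.1, -3.6]
gripper_width: 0.0571
gripper_force: 65.7
[-0.00995399  0.03400715 -0.00521468] [ 0.98017985  0.09851199 -3.64882444]
[-0.292 -0.257  0.013] [ 2.42 -2.81 -2.7 ] [ 0.464 -0.18   0.129]
[-0.055  0.041 -0.03 ] [-1.32 -0.25 -3.51] [ 0.4768 -0.1797  0.1315]
[0.059 0.01  0.075] [-0.24  0.93 -3.57] [ 0.4755 -0.18    0.1318]
[ 0.041 -0.014 -0.007] [ 0.23 -0.74 -2.82] [ 0.4757 -0.1801  0.1322]
[-0.234 -0.237 -0.013] [ 2.31 -1.62 -2.64] [ 0.4643 -0.1802  0.1299]
[ 0.068 -0.012 -0.007] [ 0.87 -0.15 -3.73] [ 0.4771 -0.1799  0.1323]
[-0.028  0.006 -0.021] [-0.78 -0.6  -2.53] [ 0.4757 -0.1801  0.1322]
[0.02  0.017 0.039] [ 0.28 -0.02 -4.01] [ 0.4758 -0.1802  0.1324]
```

```bash
cat > m.py <<'E'
from h import *
import sys
s=robot.sense(); f=open("log.txt","a"); print(sys.argv[1],*s["wrist_torque"],*s["contact_force"],file=f)
E
cat > r.py <<'E'
import numpy as np,sys
L=[l.split() for l in open("log.txt")]
for k in sorted({l[0] for l in L}):
    a=np.array([l[1:] for l in L if l[0]==k],float); print(k,len(a),a.mean(0).round(3),"sd",a.std(0).round(3)[:3])
from h import *; print(robot.sense()["time_s"])
E
python3 -m pendant '[[15,0,0,0,0.08,0],[30,0,0,0,0.15,0],[0,0,0,0,0.15,0],[0,0,0,0,0.15,0],[0,0,0,0,0.15,0],[0,0,0,0,0.15,0],[0,0,0,0,0.15,0],[0,0,0,0,0.1,0],[0,0,0,0,0.05,0],[0,0,0,0,0,0],[0,0,0,0,0,0],[0,0,0,0,0,0]]' >/dev/null
for i in 1 2 3 4 5 6 7 8; do python3 -m pendant '[[0,0,0,0,0,0]]' >/dev/null; python3 m.py R1+; done
python3 -m pendant '[[-15,0,0,0,-0.08,0],[-30,0,0,0,-0.15,0],[0,0,0,0,-0.15,0],[0,0,0,0,-0.15,0],[0,0,0,0,-0.15,0],[0,0,0,0,-0.15,0],[0,0,0,0,-0.15,0],[0,0,0,0,-0.1,0],[0,0,0,0,-0.05,0],[0,0,0,0,0,0],[0,0,0,0,0,0],[0,0,0,0,0,0]]' >/dev/null
for i in 1 2 3 4 5 6 7 8; do python3 -m pendant '[[0,0,0,0,0,0]]' >/dev/null; python3 m.py R1-; done
python3 r.py
```

```text
R1+ 8 [-2.000e-03 -9.000e-03  5.000e-03  4.400e-02 -2.700e-02 -3.252e+00] sd [0.032 0.022 0.016]
R1- 8 [-0.024  0.019 -0.008  0.109  0.276 -3.302] sd [0.018 0.021 0.036]
10.4833
```

No change in moment, so this tin is silent. I'll set it back.

```bash
python3 -m pendant '[[0,0,-20,0,0,0],[0,0,-45,0,0,0],[0,0,-70,0,0,0],[0,0,-85,0,0,0],[0,0,-93,0,0,0],[0,0,-97,0,0,0],[0,0,-99,0,0,0],[0,0,-100,0,0,0],[0,0,-100,0,0,0],[0,0,-100,0,0,0]]'
python3 -m pendant '[[0,0,0,0,0,0],[0,0,0,0,0,0],[0,0,0,0,0,0],[0,0,0,0,0,0],[0,0,0,0,0,0],[0,0,0,0,0,0],[0,0,0,0,0,0],[0,0,0,0,0,0]]' 1
python3 -m pendant '[[0,0,15,0,0,0],[0,0,40,0,0,0],[0,0,70,0,0,0],[0,0,100,0,0,0],[0,20,105,0,0,0],[0,50,105,0,0,0],[0,80,105,0,0,0],[0,105,105,0,0,0],[1,120,105,0,0,0],[1,121,105,0,0,0],[1,121,105,0,0,0],[1,121,105,0,0,0]]'
python3 - <<'E'
from h import *
im,d=robot.get_image("side"); cv2.imwrite("pics/s2.png",cv2.resize(im[100:280,260:460,::-1],(640,576)))
E
```

```text
time_s: 11.32
eef_pos: [0.4766, -0.1803, 0.0337]
eef_rot: [[1.0, -0.0, 0.001], [-0.0, -1.0, -0.001], [0.001, 0.001, -1.0]]
contact_force: [-5.5, 2.3, 7.5]
gripper_width: 0.0573
gripper_force: 66.6
time_s: 11.98
eef_pos: [0.476, -0.1801, 0.0322]
eef_rot: [[1.0, -0.0, -0.0], [-0.0, -1.0, 0.0], [-0.0, -0.0, -1.0]]
contact_force: [0.6, -0.1, -0.2]
gripper_width: 0.0856
gripper_force: 0.0
time_s: 12.98
eef_pos: [0.477, -0.0598, 0.1372]
eef_rot: [[1.0, -0.001, -0.0], [-0.001, -1.0, -0.0], [-0.0, 0.0, -1.0]]
contact_force: [-0.0, -1.2, -0.4]
gripper_width: 0.0851
gripper_force: 0.0
```

View pics/s2.png

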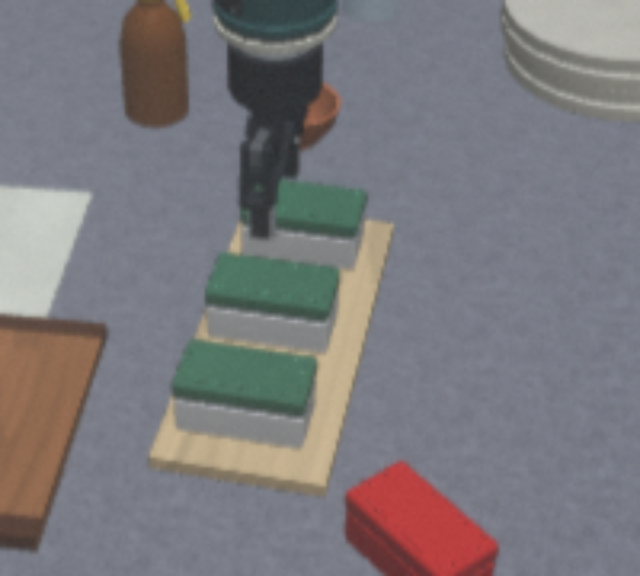

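All three tins stand upright in their places: the returned tin at crop (305,220), the middle one at (275,300). Next is the middle tin.

```bash
python3 -m pendant '[[0,0,-30,0,0,0],[0,0,-60,0,0,0],[0,0,-85,0,0,0],[0,0,-100,0,0,0],[0,0,-104,0,0,0],[0,0,-104,0,0,0]]'
python3 -m pendant '[[0,0,0,0,0,0],[0,0,0,0,0,0],[0,0,0,0,0,0],[0,0,0,0,0,0],[0,0,0,0,0,0],[0,0,0,0,0,0],[0,0,0,0,0,0],[0,0,0,0,0,0]]' 0 60
python3 -m pendant '[[0,0,10,0,0,0],[0,0,30,0,0,0],[0,0,55,0,0,0],[0,0,80,0,0,0],[0,0,95,0,0,0],[0,0,100,0,0,0],[0,0,100,0,0,0],[0,0,100,0,0,0]]'
python3 -m pendant '[[20,0,0,0,0,0],[40,0,0,0,0,0],[20,0,0,0,0,0],[-10,0,0,0,0,0],[-40,0,0,0,0,0],[-10,0,0,0,0,0],[25,0,0,0,0,0],[40,0,0,0,0,0],[10,0,0,0,0,0],[-25,0,0,0,0,0],[-40,0,0,0,0,0],[0,0,0,0,0,0]]' >/dev/null
python3 -m pendant '[[20,0,0,0,0,0],[40,0,0,0,0,0],[20,0,0,0,0,0],[-10,0,0,0,0,0],[-40,0,0,0,0,0],[-10,0,0,0,0,0],[25,0,0,0,0,0],[40,0,0,0,0,0],[10,0,0,0,0,0],[-25,0,0,0,0,0],[-40,0,0,0,0,0],[0,0,0,0,0,0]]' >/dev/null
python3 -m pendant '[[15,0,0,0,0.08,0],[30,0,0,0,0.15,0],[0,0,0,0,0.15,0],[0,0,0,0,0.15,0],[0,0,0,0,0.15,0],[0,0,0,0,0.15,0],[0,0,0,0,0.15,0],[0,0,0,0,0.1,0],[0,0,0,0,0.05,0],[0,0,0,0,0,0],[0,0,0,0,0,0],[0,0,0,0,0,0]]' >/dev/null
for i in 1 2 3 4 5 6 7 8; do python3 -m pendant '[[0,0,0,0,0,0]]' >/dev/null; python3 m.py R2+; done
python3 -m pendant '[[-15,0,0,0,-0.08,0],[-30,0,0,0,-0.15,0],[0,0,0,0,-0.15,0],[0,0,0,0,-0.15,0],[0,0,0,0,-0.15,0],[0,0,0,0,-0.15,0],[0,0,0,0,-0.15,0],[0,0,0,0,-0.1,0],[0,0,0,0,-0.05,0],[0,0,0,0,0,0],[0,0,0,0,0,0],[0,0,0,0,0,0]]' >/dev/null
for i in 1 2 3 4 5 6 7 8; do python3 -m pendant '[[0,0,0,0,0,0]]' >/dev/null; python3 m.py R2-; done
python3 r.py
```

```text
time_s: 13.53
eef_pos: [0.4764, -0.0597, 0.0325]
eef_rot: [[1.0, -0.001, -0.002], [-0.001, -1.0, 0.0], [-0.002, -0.0, -1.0]]
contact_force: [-0.2, -0.5, 0.2]
gripper_width: 0.0855
gripper_force: 0.0
time_s: 14.2
eef_pos: [0.4778, -0.0594, 0.0346]
eef_rot: [[1.0, -0.0, 0.002], [-0.0, -1.0, -0.001], [0.002, 0.001, -1.0]]
contact_force: [-1.7, -0.2, 8.4]
gripper_width: 0.0579
gripper_force: 63.3
time_s: 14.87
eef_pos: [0.4767, -0.0592, 0.1331]
eef_rot: [[1.0, -0.0, -0.0], [-0.0, -1.0, -0.0], [-0.0, 0.0, -1.0]]
contact_force: [-1.1, -0.2, -3.1]
gripper_width: 0.0574
gripper_force: 65.7
R1+ 8 [-2.000e-03 -9.000e-03  5.000e-03  4.400e-02 -2.700e-02 -3.252e+00] sd [0.032 0.022 0.016]
R1- 8 [-0.024  0.019 -0.008  0.109  0.276 -3.302] sd [0.018 0.021 0.036]
R2+ 8 [-0.014 -0.    -0.004  0.159  0.044 -3.866] sd [0.017 0.018 0.031]
R2- 8 [-3.000e-03  4.000e-03  1.000e-02  3.400e-02 -1.100e-02 -3.793e+00] sd [0.034 0.021 0.039]
20.2
```

Also silent. I'll return it and test the third.

```bash
python3 -m pendant '[[0,0,-20,0,0,0],[0,0,-45,0,0,0],[0,0,-70,0,0,0],[0,0,-85,0,0,0],[0,0,-93,0,0,0],[0,0,-97,0,0,0],[0,0,-99,0,0,0],[0,0,-100,0,0,0],[0,0,-100,0,0,0],[0,0,-100,0,0,0]]'
python3 -m pendant '[[0,0,0,0,0,0],[0,0,0,0,0,0],[0,0,0,0,0,0],[0,0,0,0,0,0],[0,0,0,0,0,0],[0,0,0,0,0,0],[0,0,0,0,0,0],[0,0,0,0,0,0]]' 1
python3 -m pendant '[[0,0,15,0,0,0],[0,0,40,0,0,0],[0,0,70,0,0,0],[0,0,100,0,0,0],[0,20,105,0,0,0],[0,50,105,0,0,0],[0,80,105,0,0,0],[0,105,105,0,0,0],[-1,119,105,0,0,0],[-1,120,105,0,0,0],[-1,120,105,0,0,0],[-1,120,105,0,0,0]]'
python3 -m pendant '[[0,0,-30,0,0,0],[0,0,-60,0,0,0],[0,0,-85,0,0,0],[0,0,-100,0,0,0],[0,0,-104,0,0,0],[0,0,-104,0,0,0]]'
python3 -m pendant '[[0,0,0,0,0,0],[0,0,0,0,0,0],[0,0,0,0,0,0],[0,0,0,0,0,0],[0,0,0,0,0,0],[0,0,0,0,0,0],[0,0,0,0,0,0],[0,0,0,0,0,0]]' 0 60
python3 -m pendant '[[0,0,10,0,0,0],[0,0,30,0,0,0],[0,0,55,0,0,0],[0,0,80,0,0,0],[0,0,95,0,0,0],[0,0,100,0,0,0],[0,0,100,0,0,0],[0,0,100,0,0,0]]'
python3 -m pendant '[[20,0,0,0,0,0],[40,0,0,0,0,0],[20,0,0,0,0,0],[-10,0,0,0,0,0],[-40,0,0,0,0,0],[-10,0,0,0,0,0],[25,0,0,0,0,0],[40,0,0,0,0,0],[10,0,0,0,0,0],[-25,0,0,0,0,0],[-40,0,0,0,0,0],[0,0,0,0,0,0]]' >/dev/null
python3 -m pendant '[[20,0,0,0,0,0],[40,0,0,0,0,0],[20,0,0,0,0,0],[-10,0,0,0,0,0],[-40,0,0,0,0,0],[-10,0,0,0,0,0],[25,0,0,0,0,0],[40,0,0,0,0,0],[10,0,0,0,0,0],[-25,0,0,0,0,0],[-40,0,0,0,0,0],[0,0,0,0,0,0]]' >/dev/null
python3 -m pendant '[[15,0,0,0,0.08,0],[30,0,0,0,0.15,0],[0,0,0,0,0.15,0],[0,0,0,0,0.15,0],[0,0,0,0,0.15,0],[0,0,0,0,0.15,0],[0,0,0,0,0.15,0],[0,0,0,0,0.1,0],[0,0,0,0,0.05,0],[0,0,0,0,0,0],[0,0,0,0,0,0],[0,0,0,0,0,0]]' >/dev/null
for i in 1 2 3 4 5 6 7 8; do python3 -m pendant '[[0,0,0,0,0,0]]' >/dev/null; python3 m.py R3+; done
python3 -m pendant '[[-15,0,0,0,-0.08,0],[-30,0,0,0,-0.15,0],[0,0,0,0,-0.15,0],[0,0,0,0,-0.15,0],[0,0,0,0,-0.15,0],[0,0,0,0,-0.15,0],[0,0,0,0,-0.15,0],[0,0,0,0,-0.1,0],[0,0,0,0,-0.05,0],[0,0,0,0,0,0],[0,0,0,0,0,0],[0,0,0,0,0,0]]' >/dev/null
for i in 1 2 3 4 5 6 7 8; do python3 -m pendant '[[0,0,0,0,0,0]]' >/dev/null; python3 m.py R3-; done
python3 r.py
```

```text
time_s: 21.03
eef_pos: [0.4776, -0.0591, 0.0346]
eef_rot: [[1.0, -0.0, 0.001], [-0.0, -1.0, -0.0], [0.001, 0.0, -1.0]]
contact_force: [-4.1, 2.1, 6.0]
gripper_width: 0.0571
gripper_force: 66.8
time_s: 21.7
eef_pos: [0.477, -0.0591, 0.0333]
eef_rot: [[1.0, -0.0, -0.0], [-0.0, -1.0, 0.0], [-0.0, -0.0, -1.0]]
contact_force: [0.0, 0.5, -1.0]
gripper_width: 0.0849
gripper_force: 0.0
time_s: 22.7
eef_pos: [0.476, 0.0601, 0.1382]
eef_rot: [[1.0, -0.001, -0.0], [-0.001, -1.0, -0.0], [-0.0, 0.0, -1.0]]
contact_force: [0.2, -0.8, -0.3]
gripper_width: 0.0854
gripper_force: 0.0
time_s: 23.2
eef_pos: [0.4755, 0.06, 0.0335]
eef_rot: [[1.0, -0.001, -0.002], [-0.001, -1.0, -0.0], [-0.002, 0.0, -1.0]]
contact_force: [0.1, 1.3, -0.1]
gripper_width: 0.0856
gripper_force: 0.0
time_s: 23.87
eef_pos: [0.4768, 0.0608, 0.0356]
eef_rot: [[1.0, -0.0, 0.002], [-0.0, -1.0, -0.0], [0.002, 0.0, -1.0]]
contact_force: [-2.2, -0.1, 9.6]
gripper_width: 0.0571
gripper_force: 63.3
time_s: 24.53
eef_pos: [0.4757, 0.0607, 0.134]
eef_rot: [[1.0, -0.0, -0.0], [-0.0, -1.0, -0.0], [-0.0, 0.0, -1.0]]
contact_force: [-1.3, 0.3, -4.6]
gripper_width: 0.0573
gripper_force: 66.1
R1+ 8 [-2.000e-03 -9.000e-03  5.000e-03  4.400e-02 -2.700e-02 -3.252e+00] sd [0.032 0.022 0.016]
R1- 8 [-0.024  0.019 -0.008  0.109  0.276 -3.302] sd [0.018 0.021 0.036]
R2+ 8 [-0.014 -0.    -0.004  0.159  0.044 -3.866] sd [0.017 0.018 0.031]
R2- 8 [-3.000e-03  4.000e-03  1.000e-02  3.400e-02 -1.100e-02 -3.793e+00] sd [0.034 0.021 0.039]
R3+ 8 [ 0.005  0.07   0.01  -0.189 -0.293 -4.243] sd [0.032 0.041 0.015]
R3- 8 [-0.006 -0.102 -0.005 -0.03   0.177 -4.226] sd [0.037 0.033 0.032]
29.8667
```

The third tin rattles: the moment about y swings from +0.07 to −0.10 N m. I'll carry it out over the board's centre.

```bash
python3 -m pendant '[[8,2,0,0,0,0],[25,6,0,0,0,0],[48,11,0,0,0,0],[73,17,0,0,0,0],[98,23,0,0,0,0],[123,29,-2,0,0,0],[148,35,-4,0,0,0],[170,40,-6,0,0,0],[188,44,-7,0,0,0],[200,47,-8,0,0,0],[206,48,-8,0,0,0],[207,48,-8,0,0,0]]'
python3 -m pendant '[[0,0,0,0,0,0],[0,0,0,0,0,0],[0,0,0,0,0,0],[0,0,0,0,0,0],[0,0,0,0,0,0],[0,0,0,0,0,0],[0,0,0,0,0,0],[0,0,0,0,0,0],[0,0,0,0,0,0],[0,0,0,0,0,0],[0,0,0,0,0,0],[0,0,0,0,0,0]]'
python3 - <<'E'
from h import *
im,d=robot.get_image("side"); cv2.imwrite("pics/s3.png",cv2.resize(im[60:300,140:460,::-1],(800,600)))
E
```

```text
time_s: 30.87
eef_pos: [0.6837, 0.1092, 0.1256]
eef_rot: [[1.0, -0.0, -0.001], [-0.0, -1.0, 0.0], [-0.001, -0.0, -1.0]]
contact_force: [-0.5, 0.3, -3.6]
gripper_width: 0.0569
gripper_force: 73.5
time_s: 31.87
eef_pos: [0.683, 0.1089, 0.1262]
eef_rot: [[1.0, -0.0, -0.0], [-0.0, -1.0, 0.0], [-0.0, -0.0, -1.0]]
contact_force: [0.0, -0.8, -4.7]
gripper_width: 0.0569
gripper_force: 73.5
```

View pics/s3.png

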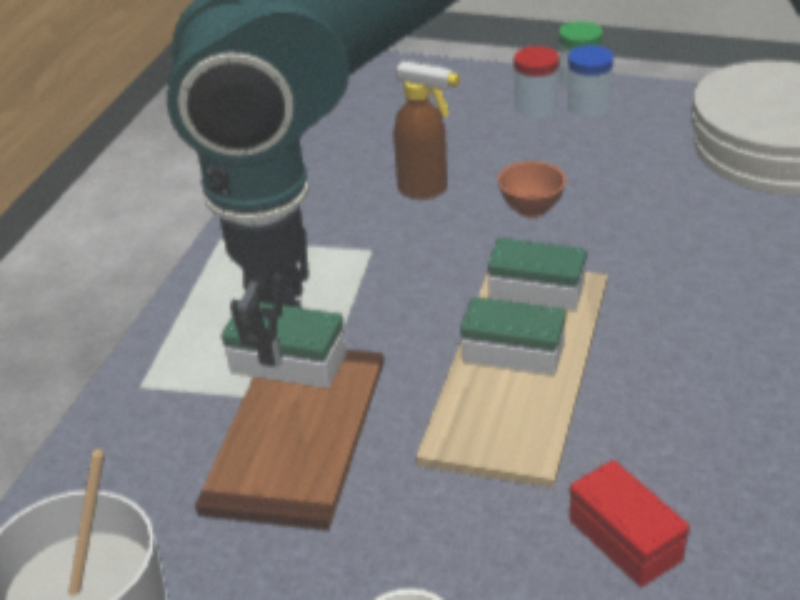

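The tin hangs above the board at crop (285,345), and the other two are in place at (537,270) and (513,335). I'll check its tilt and the returned tins' positions with the depth data.

```bash
python3 - <<'E'
from h import *
im,d=robot.get_image("side"); P=cloud("side",d); q=cv2.cvtColor(im,cv2.COLOR_RGB2HSV).astype(int)
g=(q[...,0]>60)&(q[...,0]<95)&(q[...,1]>80)&(d>0)
for n,x,y,z in(("held",.683,.109,.164),("r1",.476,-.18,.072),("r2",.477,-.059,.072)):
    m=g&(abs(P[...,0]-x)<.08)&(abs(P[...,1]-y)<.045)&(abs(P[...,2]-z)<.015); p=P[m]
    for _ in range(3):
        A=np.c_[p[:,:2]-[x,y],np.ones(len(p))]; c=np.linalg.lstsq(A,p[:,2],rcond=None)[0]; r=p[:,2]-A@c; p=p[abs(r)<1.5*r.std()+.001]
    print(n,len(p),c.round(4),p.min(0).round(3),p.max(0).round(3))
print(robot.sense()["time_s"])
E
```

```text
held 101 [ 0.0105 -0.0024  0.1605] [0.626 0.085 0.157] [0.726 0.136 0.163]
r1 244 [-0.0035  0.0243  0.0704] [ 0.423 -0.204  0.067] [ 0.528 -0.148  0.074]
r2 93 [0.0006 0.001  0.0706] [ 0.427 -0.079  0.068] [ 0.527 -0.029  0.074]
31.9667
```

```bash
python3 -c "
from bench import robot
print(robot.finish_job())"
```

```text
the job is handed in; nothing more can be done
None
```

The rattling tin was the third one tested, the leftmost from the robot at y ≈ +0.06. I handed in with it held still and upright about 9 cm above the middle of the work board; both silent tins are back on their spots, and nothing else was touched.

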